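# Fit the splined handwheel to the screw press, wind it up and free the gauge

## Task

The steel alignment gauge is pinned under the foot of the small screw press. Take the loose handwheel, turn it until its bore lines up with the splines of the press stub and slide it fully home against the shoulder, then wind it counterclockwise (seen from above) until the stem has risen about 10 mm. Draw the gauge out, lay it flat inside the charcoal tray with the wheel left fully home on the press and the stem left up, and leave the other things on the desk where they are.

Things in the scene. Friction and masses are not known exactly. Their poses are not given: they have to be found in the camera images.
- wheel_grip (a point): Loose aluminium handwheel (160 g) flat on the desk: square boss 36 x 36 mm, 44 mm tall, and a rim 86 mm across; rim and four spokes fill only the lowest 10 mm. Point on its axis, 32 mm above the underside, a good height to pinch the boss across two opposite flats. z: wheel axis, up; x, y: square to the flats, along the spokes.
- wheel_base (a point): Centre of the wheel's underside, same axes as wheel_grip, 32 mm below it. A cross-shaped bore runs right through the boss: two slots along x and y (in line with the spokes), 10 mm wide, 32 mm tip to tip. A quarter turn makes no difference.
- stub_shoulder (a point): Centre of the shoulder (28 mm across) under the splined stub on top of the press screw, 81 mm above the desk at the start; the wheel's underside rests on it when home. Moves and turns with the stub. Above it four teeth form a cross along its x and y: bars 7 mm wide, 30 mm tip to tip, 26 mm tall, flat-topped; then a round nose 12 mm thick, cone-tipped.
- stub_nose (a point): Tip of the stub's nose, on the axis, 39 mm above the shoulder. The nose centres the bore; the wheel then drops past the teeth only if its slots lie over them within about 5 degrees, else it rests 26 mm too high. Once home the wheel has about 5 degrees of play each way on the teeth.
- stem (a joint): Height of the press stem in m: 0 at the start (pin down in the gauge), at most 0.016. Rises 5 mm per radian as the stub is turned counterclockwise seen from above; stub, wheel and foot rise together, so the hand must follow upward. Stiff (about 0.12 N m): it stays where it is left.
- press_bed (a point): Top of the fixed press's bed (12 mm above the desk) on the screw axis; x points from the open front, where the gauge sticks out, to the column behind. Bed 95 mm forward to 75 mm back, 90 mm wide. Column and arm reach 76 mm above the desk, the arm ends 16 mm in front of the axis. Foot 20 mm across, its pin 8 mm thick goes 4 mm down into the gauge's window.
- gauge_post (a point): Loose stainless gauge (190 g): strip 168 x 30 x 4 mm with an upright post 26 mm (along x) by 16 mm (along y), its top 40 mm above the strip's underside. Point on the post's axis, 26 mm above the underside: pinch across y. x along the strip from post to window, z up. It starts on the press bed, post 115 mm in front of the screw axis, roughly along the bed.
- gauge_window (a point): Centre of the gauge's 14 mm square window, half-way through the strip, 115 mm along x from the post; the pin stands in it at the start. With the stem up 8 mm or more the gauge slides straight out along its -x; its inner end, 18 mm past the window, is clear of foot and wheel rim after 65 mm.
- gauge_end (a point): Middle of the gauge's outer end, half-way through the strip, 35 mm beyond the post along -x.
- tray: Fixed open charcoal plastic tray, outside 220 mm (its x) x 140 mm (its y), walls 4 mm thick and 14 mm high, floor about 4 mm thick; a small press-button latch on the end at its -x side. Origin: centre of its underside, on the desk. The gauge fits lengthwise along x, either way round.
- tumbler_rim (a point): Bystander: clear glass tumbler, 72 mm across, 95 mm high; centre of its rim.
- bottle_top (a point): Bystander: small amber bottle, 40 mm across, 90 mm high; middle of its height.
- cartridge_top (a point): Bystander: yellow cartridge body, 26 x 18 x 16 mm, beside the press column; its middle.
- headshell_top (a point): Bystander: aluminium headshell, 60 x 20 x 9 mm, beside the press column; its middle.
- screwdriver_grip (a point): Bystander: screwdriver, 140 mm long, lying at the side beyond the wheel and tray; a point on its handle.
- brush_top (a point): Bystander: record brush, 75 x 22 x 20 mm, behind the press; its middle.
Things that resemble listed ones, but are neither listed nor needed, are in the scene too. Of the things shaped like the part that bears wheel_grip, the aluminium one is meant.

How it is judged:
By the outcome, as a careful person would: the job done as asked, in the order asked, and still so for the second after the job is handed in, with the robot touching nothing.
It also fails if it takes over 72 s, if anything falls off the work surface, if the arm or the gripper's body presses on something with over 40 N, if the wrist force passes 120 N, or if a joint passes its speed limit or range.

## Robot

A 7-joint arm with a two-finger parallel gripper is mounted at the origin on the work surface. World frame = base frame: x ahead of the robot, y to its left, z up, the work surface at z = 0. Lengths are in m, angles in rad, forces in N, time in s.
With the tool pointing down it reaches from about 0.35 to 0.9 m from the base axis. Payload 7.2 kg.
Tool frame: the origin (TCP) lies on the centre line of the jaws, within the pads' length; the fingertips stand 11 mm ahead of it and the grasp point (between the pads) lies 8 mm behind it; z points along the fingers, y is the direction in which the jaws open and shut (so a half turn about z gives the same grasp; the last joint's range is limited). The gripper opens to 85 mm and grips with 20 to 120 N. Pads are 22 mm wide; open, the fingers measure 114 mm over their backs; the gripper's body (76 mm by 85 mm) begins 54 mm behind the grasp point. The pads swing forward as they close: fully open they stand 13 mm farther back than shut.
Start: joints at [1.2, 0.411, -0.013, 1.596, 0.006, 1.134, -0.082], TCP at [0.186, -0.597, 0.242] pointing down, gripper open.
Joint ranges: [-2.95, 2.95], [-0.29, 1.99], [-1.47, 1.44], [0.14, 2.54], [-1.03, 4.17], [0.13, 1.85], [-2.86, 2.86]. Speed limits (rad/s): [2.39, 2.39, 3.01, 3.01, 3.14, 3.14, 3.14].

## Interface

Orientations are given as a unit quaternion [w, x, y, z].
In Python, from bench import robot gives the robot as it stands.
- The arm moves only by the tool carry_out, never from a script. Its argument "increments" is a list that holds one entry, the list of rows, each a list of 5 numbers: the gripper command: -1 is fully open, 1 is shut, values between are in proportion, then the shift along the tool's x, y, z in mm, then the turn about the tool's z in rad. A call has 1 to 8 rows; each row shifts and turns the commanded pose from where the row before left it, along the tool's axes as they then stand; what a row does not reach is not made up. A row lasts 1/8 s, in which the tool goes at most 62.5 mm and 10.7 degrees, less where a joint would pass 70% of its speed; a pose out of reach is approached as far as the arm can. A call with a gripper value outside its range is refused whole. The fingers move at their own pace and stop on an object; the grip force is fixed at half the most. Time passes only in rows, so rows that do not move let the fingers close. It gives the time, the measured TCP pose, the force and the opening at its end, in the units of the state.
- robot.observe(): the state, without advancing time (a new reading comes with each control period).
- robot.get_image(name): name is "scene" or "top"; returns the picture (480x640x3 uint8, blue, green, red); there is no depth.
- robot.get_calibration(name): a dict with "fx", "fy", "cx", "cy" (pixels), "dist" ([k1, k2, p1, p2, k3] as OpenCV has them; the pictures are not rectified), "R" (3x3) and "t" (3): a world point X has camera coordinates R X + t. Camera axes: x right, y down, z forward; pixel columns grow to the right and rows downward; lengths in m; the calibration is good to about 2 mm. A picture is of the moment at which its call begins. get_calibration takes no time and is no camera call.
- robot.finish_job(): hands the job in, once; it reports no verdict.
The state is a dict: "time": time; "q": joint angles; "qd": joint speeds; "joint_efforts": joint torques, N m; "tcp_pos": TCP position; "eef_rot": TCP orientation; "contact_force": force on the tool from outside, world axes, zero at the start; "wrist_torque": the same for the moment, N m; "grip_width": finger opening in m.
Only numpy, scipy, OpenCV 4.12 (cv2) and the standard library are available. Lean on these libraries where they do the work, as an engineer would, in place of code of your own. Each camera call takes 0.05 s, during which the arm holds its last target.

## Working session

There is one attempt and no reset: what is moved stays moved. The work goes in short steps, Python scripts to look and compute and a tool call to move; the robot and the scene stay as the last step left them, time stands still between calls to the robot, and variables do not carry over. Pictures are saved under pics/ and viewed, and the job is handed in when it is done.

Besides the shell and the picture viewer there is one more tool, called after "Call:" by a JSON object that holds its "fn" and its "kwargs". carry_out: Moves the arm, as the interface text tells. Its arguments: {"type":"object","properties":{"increments":{"type":"array","items":{"type":"array","items":{"type":"array","items":{"type":"number"}}}}},"required":["increments"]}

```bash
ls; mkdir -p pics; python3 - <<'E'
from bench import robot
import cv2, json
for n in ("scene","top"):
    cv2.imwrite(f"pics/{n}0.png",robot.get_image(n)); print(n,robot.get_calibration(n))
print(robot.observe())
E
```

```text
pics
scene {'fx': 437.0063943133648, 'fy': 437.0063943133648, 'cx': 319.01310680390236, 'cy': 239.26781990176562, 'dist': array([-0.05896933,  0.        ,  0.        ,  0.        ,  0.        ]), 'R': array([[ 0.89002738,  0.45579858, -0.00994561],
       [ 0.36813282, -0.73137113, -0.57408579],
       [-0.26894142,  0.50729077, -0.81873475]]), 't': array([-0.49364784, -0.18482699,  1.12982902])}
top {'fx': 453.1588343212844, 'fy': 453.1588343212844, 'cx': 319.43162370608366, 'cy': 243.91058387980055, 'dist': array([-0.01286579,  0.        ,  0.        ,  0.        ,  0.        ]), 'R': array([[-0.01581468, -0.99987386,  0.00146894],
       [-0.98019315,  0.01521331, -0.19745869],
       [ 0.19741144, -0.00456259, -0.98031011]]), 't': array([-0.01029497,  0.56375672,  0.88622664])}
{'time': 0.1, 'q': array([ 1.19982289,  0.41187228, -0.01273041,  1.59694307,  0.00560077,
        1.13433606, -0.08223573]), 'qd': array([ 6.04255738e-04, -2.19268586e-03,  2.52187748e-04, -1.58442660e-03,
        2.94021601e-04,  6.11336225e-04,  5.41813188e-05]), 'joint_efforts': array([ 2.01913041e-03, -6.01833487e+01,  6.83954917e-01, -3.00090480e+01,
        1.40512740e-02,  6.43961364e-03,  4.18244929e-05]), 'tcp_pos': array([ 0.18619976, -0.59616227,  0.24151152]), 'eef_rot': array([-7.43572563e-04,  9.88562191e-01,  1.50811848e-01, -1.64565504e-04]), 'contact_force': array([ 0.24705637,  0.28794815, -0.26418518]), 'wrist_torque': array([ 0.07001226, -0.00923093, -0.01132602]), 'grip_width': 0.08560728456884197}
```

View pics/scene0.png

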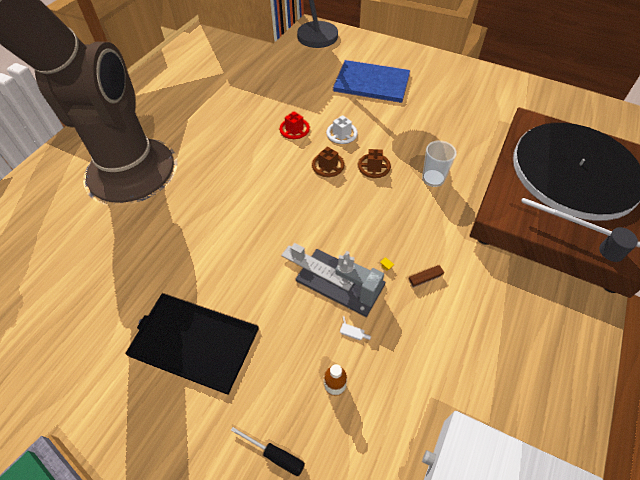

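View pics/top0.png

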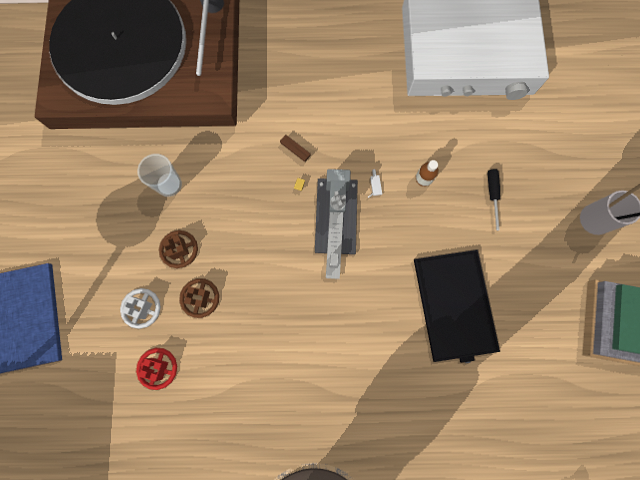

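```bash
cat > h.py <<'E'
import numpy as np, cv2
from bench import robot
C={n:robot.get_calibration(n) for n in ("scene","top")}
def K(c): return np.array([[c['fx'],0,c['cx']],[0,c['fy'],c['cy']],[0,0,1.]])
def ray(n,uv):
    c=C[n]; p=cv2.undistortPoints(np.array([[uv]],float),K(c),c['dist'])[0,0]
    R=c['R']; return -R.T@c['t'], R.T@np.array([p[0],p[1],1.])
def plane(n,uv,z):
    o,d=ray(n,uv); return o+d*(z-o[2])/d[2]
def proj(n,X):
    c=C[n]; r,_=cv2.Rodrigues(c['R']); return cv2.projectPoints(np.array(X,float).reshape(-1,1,3),r,c['t'],K(c),c['dist'])[0][:,0]
def tri(a,b):
    (o1,d1),(o2,d2)=ray("scene",a),ray("top",b)
    s=np.linalg.lstsq(np.c_[d1,-d2],o2-o1,rcond=None)[0]
    p,q=o1+s[0]*d1,o2+s[1]*d2; return (p+q)/2,np.linalg.norm(p-q)
def crop(img,x,y,w,h,s,name):
    cv2.imwrite(name,cv2.resize(img[y:y+h,x:x+w],None,fx=s,fy=s,interpolation=cv2.INTER_CUBIC))
E
python3 - <<'E'
from h import *
t=cv2.imread("pics/top0.png"); s=cv2.imread("pics/scene0.png")
crop(t,110,280,60,55,10,"pics/c_wheel_t.png")
crop(s,320,105,45,45,12,"pics/c_wheel_s.png")
crop(t,300,155,80,130,4.6,"pics/c_press_t.png")
crop(s,275,235,120,85,6.5,"pics/c_press_s.png")
E
```

```text
(no output)
```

View pics/c_wheel_t.png

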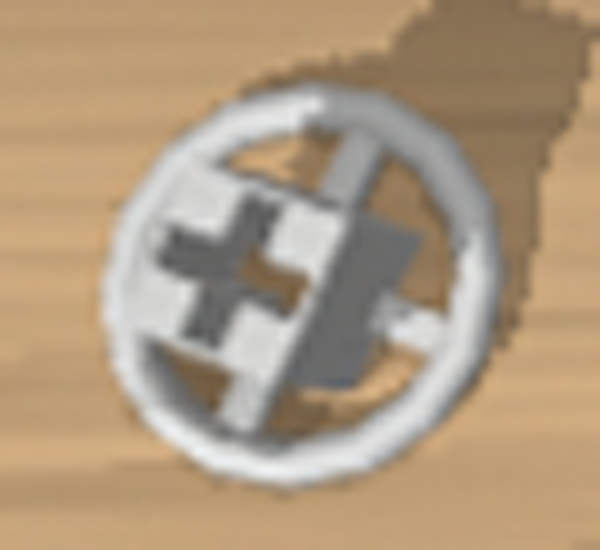

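View pics/c_wheel_s.png

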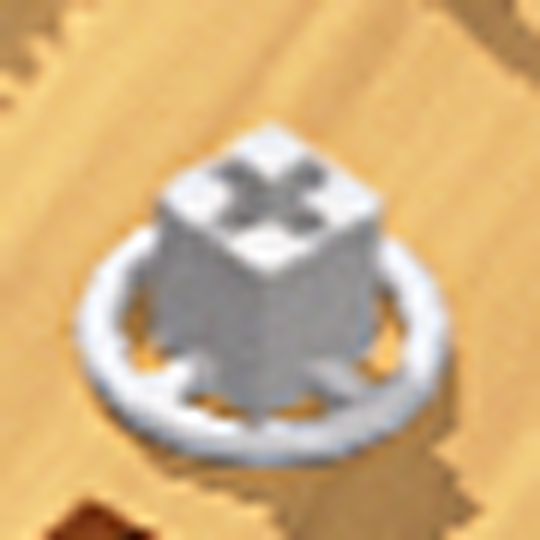

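View pics/c_press_t.png

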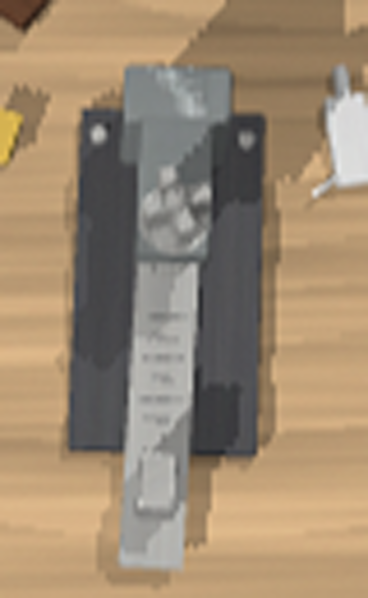

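View pics/c_press_s.png

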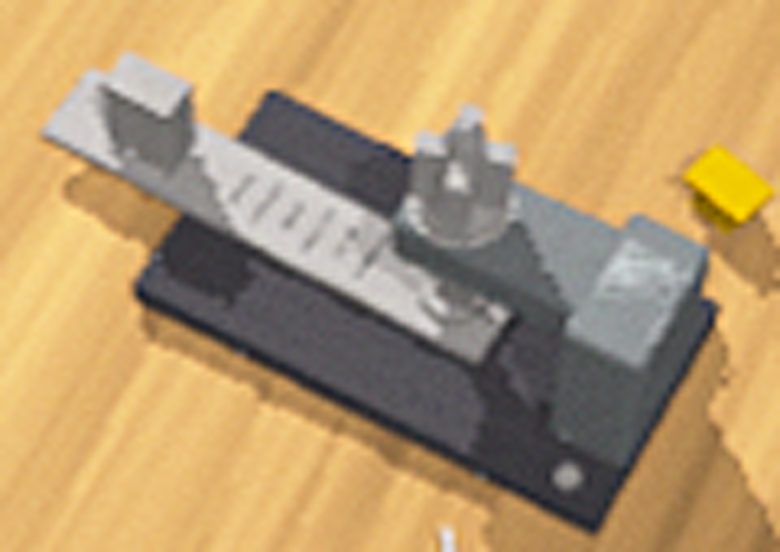

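```bash
python3 - <<'E'
from h import *
t=cv2.imread("pics/top0.png"); s=cv2.imread("pics/scene0.png")
a=cv2.resize(t[185:217,322:354],None,fx=18,fy=18,interpolation=cv2.INTER_CUBIC)
b=cv2.resize(s[248:280,330:362],None,fx=18,fy=18,interpolation=cv2.INTER_CUBIC)
cv2.imwrite("pics/stub.png",np.hstack([a,b])[:, :, :]) ; cv2.imwrite("pics/stub_t.png",a); cv2.imwrite("pics/stub_s.png",b)
E
```

```text
(no output)
```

View pics/stub_t.png

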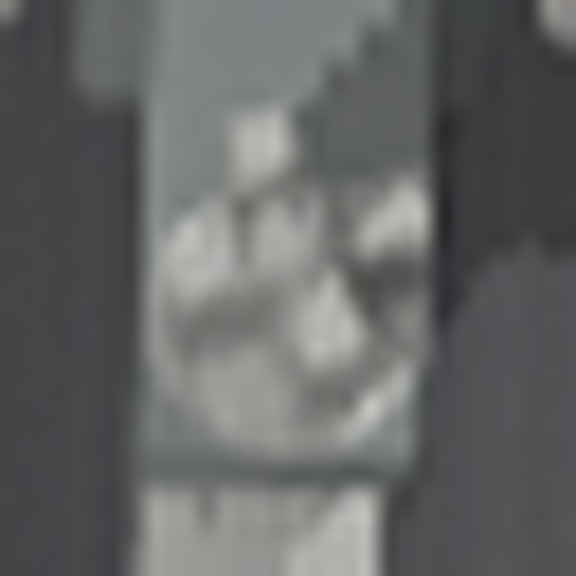

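View pics/stub_s.png

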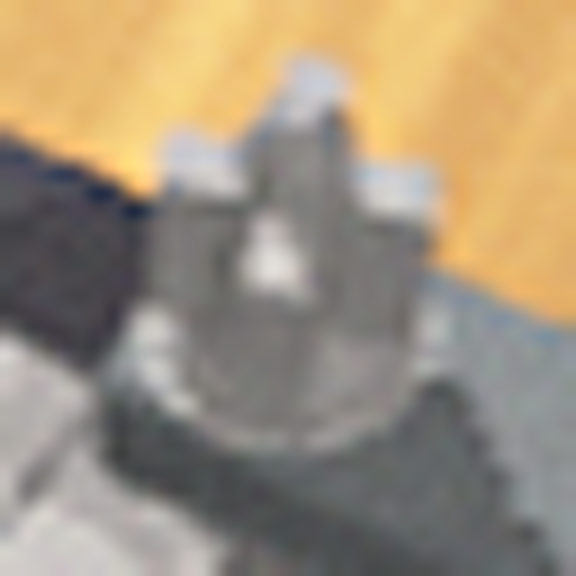

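```bash
python3 - <<'E'
from h import *
np.set_printoptions(precision=4,suppress=True)
for n in C: print(n,-C[n]['R'].T@C[n]['t'])
f=lambda p,o,s:((p[0]+.5)/s-.5+o[0],(p[1]+.5)/s-.5+o[1])
T={}
for k,p in dict(back=(262,140),left=(205,240),right=(398,215),front=(330,320)).items():
    X=plane("top",f(p,(322,185),18),.107); T[k]=X
    u=proj("scene",X)[0]; print(k,X,"scene crop",(u-[330,248]+.5)*18-.5)
c=sum(T.values())/4; print("c",c, [ (k,np.linalg.norm(T[k]-c),np.degrees(np.arctan2(*(T[k]-c)[[1,0]]))) for k in T])
for z in (.081,.107,.120):
  for n,o in (("top",(322,185)),("scene",(330,248))):
    u=proj(n,[c[0],c[1],z])[0]; print(n,z,(u-o+.5)*18-.5)
# wheel
W=[plane("top",f(p,(110,280),10),.044) for p in ((262,200),(160,247),(205,340),(300,295))]
print("wheel tips",W,np.mean(W,0)); 
for a,b in ((0,2),(1,3)): d=W[a]-W[b]; print(np.linalg.norm(d),np.degrees(np.arctan2(d[1],d[0])))
E=[plane("top",f(p,(110,280),10),.044) for p in ((350,212),(290,370))]
d=E[0]-E[1];print("edge",np.degrees(np.arctan2(d[1],d[0])),np.linalg.norm(d))
print("tri bore",tri(f((265,192),(320,105),12),f((232,268),(110,280),10)))
print("rim",plane("top",f((302,285),(110,280),10),.005),plane("scene",f((264,322),(320,105),12),.005))
E
```

```text
scene [ 0.8113 -0.4833  0.814 ]
top [ 0.3775 -0.0148  0.9801]
back [ 0.6587 -0.0541  0.107 ] scene crop [438.598 187.076]
left [ 0.6471 -0.0474  0.107 ] scene crop [366.2841  99.8237]
right [ 0.6497 -0.069   0.107 ] scene crop [302.7222 261.4368]
front [ 0.6377 -0.0611  0.107 ] scene crop [231.6993 162.3377]
c [ 0.6483 -0.0579  0.107 ] [('back', np.float64(0.011077933599420196), np.float64(20.37537117728535)), ('left', np.float64(0.01054565978857974), np.float64(96.31270137346665)), ('right', np.float64(0.011203975149914154), np.float64(-82.73398257767398)), ('front', np.float64(0.011120129563497253), np.float64(-163.14273838813838))]
top 0.081 [289.2317 296.307 ]
scene 0.081 [324.2267 305.7836]
top 0.107 [298.7287 228.6432]
scene 0.107 [334.8828 177.3839]
top 0.12 [303.6792 193.3709]
scene 0.12 [340.4105 110.696 ]
wheel tips [array([0.455, 0.361, 0.044]), array([0.4456, 0.3814, 0.044 ]), array([0.4266, 0.3709, 0.044 ]), array([0.4354, 0.3519, 0.044 ])] [0.4406 0.3663 0.044 ]
0.030094887606636023 -19.242850310466903
0.031202469397259503 70.90043228473557
edge -18.010684811492855 0.033664882802300976
tri bore (array([0.4392, 0.3629, 0.0484]), np.float64(0.004371913312583035))
rim [0.44   0.3669 0.005 ] [0.4359 0.3677 0.005 ]
```

```bash
python3 - <<'E'
from h import *
np.set_printoptions(precision=4,suppress=True)
f=lambda p,o,s:((p[0]+.5)/s-.5+o[0],(p[1]+.5)/s-.5+o[1])
T={}
for k,p in dict(left=(315,88),back=(398,190),right=(270,262),front=(200,160)).items():
    T[k]=plane("scene",f(p,(330,248),18),.107)
c=sum(T.values())/4; print("c",c, [ (k,np.linalg.norm(T[k]-c),np.degrees(np.arctan2(*(T[k]-c)[[1,0]]))) for k in T])
# tripod: gauge post top z=.052, press arm
t=cv2.imread("pics/top0.png"); s=cv2.imread("pics/scene0.png")
crop(t,322,235,32,50,12,"pics/post_t.png"); crop(s,278,238,50,32,14,"pics/post_s.png")
crop(t,405,240,105,130,4.5,"pics/tray_t.png")
crop(s,120,285,145,115,5,"pics/tray_s.png")
E
```

```text
c [ 0.6444 -0.0595  0.107 ] [('left', np.float64(0.011311135620875698), np.float64(104.58362937725336)), ('back', np.float64(0.0110041767731851), np.float64(16.58054071176749)), ('right', np.float64(0.011390946167944595), np.float64(-78.74231731499883)), ('front', np.float64(0.010341675265776467), np.float64(-163.62754889387273))]
```

View pics/post_t.png

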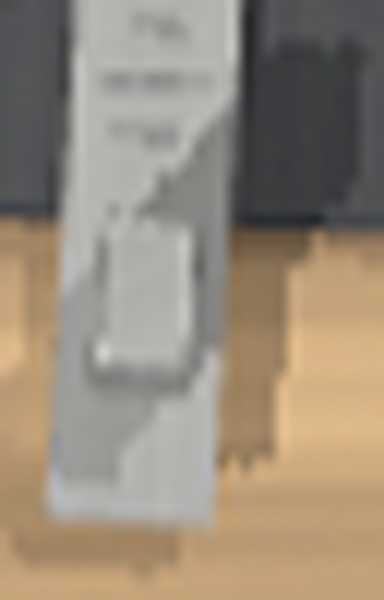

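View pics/tray_t.png

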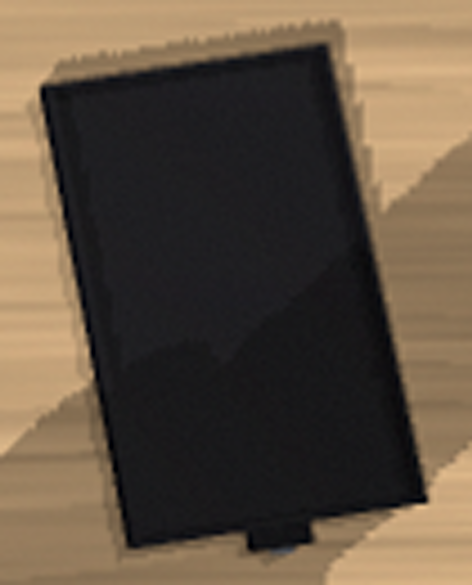

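View pics/post_s.png

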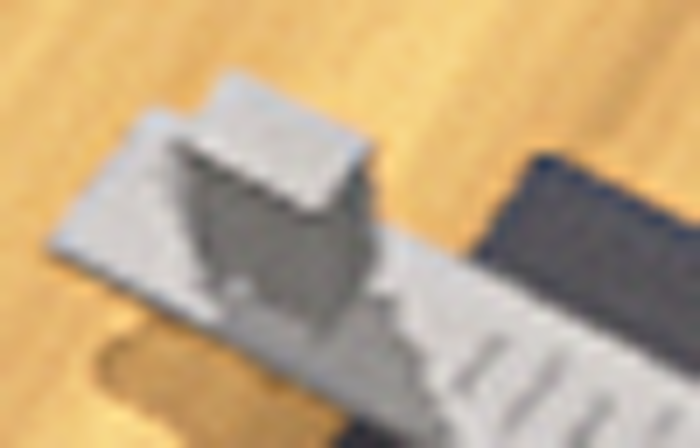

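```bash
cat >> h.py <<'E'
from scipy.spatial.transform import Rotation as Ro
def st():
    o=robot.observe(); w,x,y,z=o['eef_rot']; R=Ro.from_quat([x,y,z,w])
    M=R.as_matrix(); yaw=np.degrees(np.arctan2(M[1,1],M[0,1]))
    print("t%.2f tcp %s yaw_y %.1f tilt %.2f F %s T %s w %.1fmm q7 %.2f"%(o['time'],np.round(o['tcp_pos']*1e3,1),yaw,np.degrees(np.arccos(-M[2,2])),np.round(o['contact_force'],1),np.round(o['wrist_torque'],2),o['grip_width']*1e3,o['q'][6]))
    return o['tcp_pos'],M,yaw
def go(target,yaw=None):
    p,M,y=st(); d=M.T@(np.array(target)-p)*1e3
    print("tool shift mm",np.round(d,1),"len %.0f"%np.linalg.norm(d), "" if yaw is None else "turn rad %.3f"%(-np.radians((yaw-y+180)%360-180)))
E
python3 - <<'E'
from h import *
go([.5,-.15,.30],-19)
E
```

```text
t0.10 tcp [ 186.2 -596.2  241.5] yaw_y -72.7 tilt 0.09 F [ 0.2  0.3 -0.3] T [ 0.07 -0.01 -0.01] w 85.6mm q7 -0.08
tool shift mm [ 432.6 -332.4  -58. ] len 549 turn rad -0.936
```

Call:
{"fn": "carry_out", "kwargs": {"increments": [[[-1,43,-33,-6,0],[-1,43,-33,-6,0],[-1,43,-33,-6,0],[-1,43,-33,-6,0],[-1,43,-33,-6,0],[-1,43,-33,-6,0],[-1,43,-33,-6,0],[-1,43,-33,-6,0]]]}}

```text
time: 1.1
tcp_pos: [0.4366, -0.2404, 0.2904]
eef_rot: [0.0, 0.989, 0.151, -0.0]
contact_force: [0.7, -0.2, -0.8]
grip_width: 0.0853
```

```bash
python3 -c "
from h import *
go([.438,.367,.15],-19)"
```

```text
t1.10 tcp [ 436.6 -240.4  290.4] yaw_y -72.7 tilt 0.01 F [ 0.7 -0.2 -0.8] T [-0.06 -0.02  0.03] w 85.3mm q7 -0.91
tool shift mm [ 182.5 -579.4  140.3] len 623 turn rad -0.936
```

Call:
{"fn": "carry_out", "kwargs": {"increments": [[[-1,0,0,0,-0.156],[-1,0,0,0,-0.156],[-1,0,0,0,-0.156],[-1,0,0,0,-0.156],[-1,0,0,0,-0.156],[-1,0,0,0,-0.156]]]}}

```text
time: 1.85
tcp_pos: [0.4357, -0.2419, 0.29]
eef_rot: [-0.0, 0.813, 0.583, -0.0]
contact_force: [0.5, -0.5, -0.2]
grip_width: 0.0853
```

```bash
python3 -c "
from h import *
go([.438,.367,.20],-19)"
```

```text
t1.85 tcp [ 435.7 -241.9  290. ] yaw_y -18.7 tilt 0.04 F [ 0.5 -0.5 -0.2] T [-0.01  0.03  0.02] w 85.3mm q7 0.02
tool shift mm [ 577.4 -193.3   90.1] len 616 turn rad 0.005
```

Call:
{"fn": "carry_out", "kwargs": {"increments": [[[-1,52,-17.5,8,0],[-1,52,-17.5,8,0],[-1,52,-17.5,8,0],[-1,52,-17.5,8,0],[-1,52,-17.5,8,0],[-1,52,-17.5,8,0],[-1,52,-17.5,8,0],[-1,52,-17.5,8,0]]]}}

```text
time: 2.85
tcp_pos: [0.439, 0.1983, 0.226]
eef_rot: [0.0, 0.814, 0.58, -0.0]
contact_force: [0.7, -0.0, 0.4]
grip_width: 0.0852
```

```bash
python3 -c "
from h import *
go([.438,.367,.15],-19)"
```

```text
t2.85 tcp [439.  198.3 226. ] yaw_y -19.1 tilt 0.02 F [ 0.7 -0.   0.4] T [-0.06 -0.07  0.03] w 85.2mm q7 -1.04
tool shift mm [159.1 -56.1  75.9] len 185 turn rad -0.001
```

Call:
{"fn": "carry_out", "kwargs": {"increments": [[[-1,40,-14,20,0],[-1,40,-14,20,0],[-1,40,-14,20,0],[-1,39,-14,20,0],[-1,0,0,30,0],[-1,0,0,0,0]]]}}

```text
time: 3.6
tcp_pos: [0.4366, 0.3644, 0.1139]
eef_rot: [0.0, 0.814, 0.581, -0.003]
contact_force: [0.6, -0.1, -0.1]
grip_width: 0.0854
```

```bash
python3 -c "
from h import *
go([.438,.367,.024],-19)
t=robot.get_image('top'); s=robot.get_image('scene')
cv2.imwrite('pics/t1.png',t);cv2.imwrite('pics/s1.png',s)
a=cv2.resize(t[250:370,70:230],(640,480),interpolation=cv2.INTER_CUBIC);cv2.imwrite('pics/c1t.png',a)
a=cv2.resize(s[60:180,270:430],(640,480),interpolation=cv2.INTER_CUBIC);cv2.imwrite('pics/c1s.png',a)"
```

```text
t3.60 tcp [436.6 364.4 113.9] yaw_y -19.0 tilt 0.30 F [ 0.6 -0.1 -0.1] T [-0.04 -0.02  0.01] w 85.4mm q7 -1.47
tool shift mm [ 3.3  0.7 89.9] len 90 turn rad 0.001
```

View pics/c1t.png

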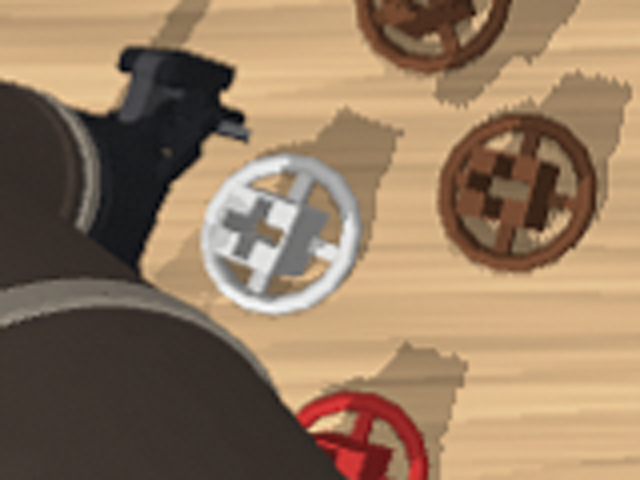

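View pics/c1s.png

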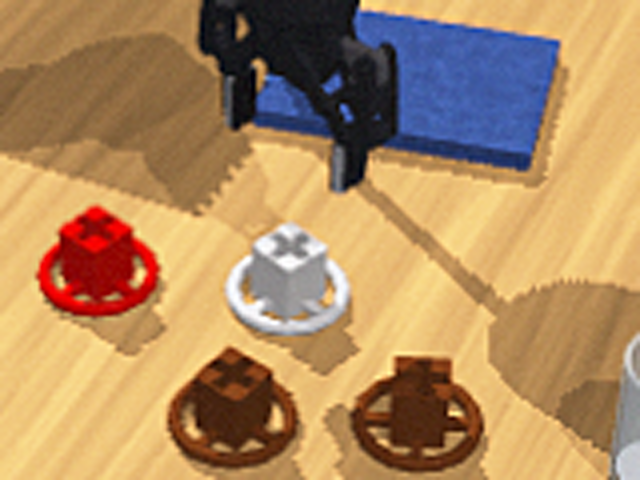

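```bash
python3 -c "
from h import *
p,M,y=st()
for nm,o in (('top',(70,250)),('scene',(270,60))):
  for lab,v in (('tcp',[0,0,0]),('tipA',[0,.0425,-.002]),('tipB',[0,-.0425,-.002])):
    print(nm,lab,(proj(nm,p+M@np.array(v))[0]-o+.5)*4-.5)
"
```

```text
t3.70 tcp [438.2 365.1 116.6] yaw_y -19.0 tilt 0.04 F [ 0.1 -0.2  0.4] T [0.02 0.02 0.03] w 85.4mm q7 -1.47
top tcp [193.11805632 223.5392248 ]
top tipA [226.2188921  138.10916554]
top tipB [155.76959119 309.94446758]
scene tcp [294.65151576 155.06886377]
scene tipA [343.65924701 182.9101878 ]
scene tipB [247.45614817 123.06196923]
```

Call:
{"fn": "carry_out", "kwargs": {"increments": [[[-1,2,0,30,0],[-1,0,0,30,0],[-1,0,0,20,0],[-1,0,0,11,0],[-1,0,0,0,0],[-1,0,0,0,0]]]}}

```text
time: 4.45
tcp_pos: [0.4392, 0.3679, 0.0262]
eef_rot: [-0.0, 0.814, 0.581, 0.001]
contact_force: [-0.3, 0.2, -0.4]
grip_width: 0.0856
```

```bash
python3 -c "
from h import *
go([.438,.367,.0245],-19)
t=robot.get_image('top'); s=robot.get_image('scene')
cv2.imwrite('pics/t2.png',t);cv2.imwrite('pics/s2.png',s)
a=cv2.resize(t[250:370,70:230],(640,480),interpolation=cv2.INTER_CUBIC)
b=cv2.resize(s[75:165,290:410],(640,480),interpolation=cv2.INTER_CUBIC);cv2.imwrite('pics/c2.png',cv2.resize(np.vstack([a,b]),(480,720))[:600] if 0 else cv2.resize(np.hstack([a,b]),(800,300)))"
```

```text
t4.45 tcp [439.2 367.9  26.2] yaw_y -19.0 tilt 0.08 F [-0.3  0.2 -0.4] T [0.   0.03 0.02] w 85.6mm q7 -1.55
tool shift mm [-1.2 -0.8  1.7] len 2 turn rad -0.000
```

View pics/c2.png

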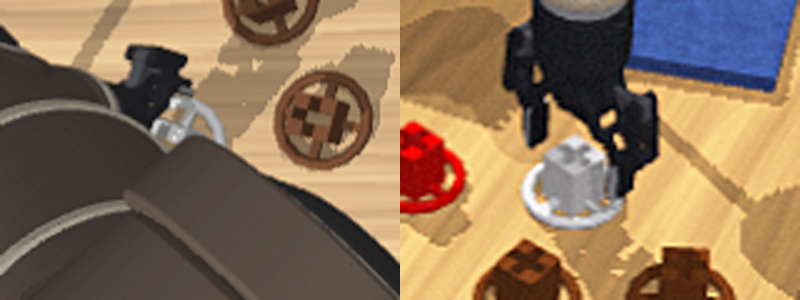

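Call:
{"fn": "carry_out", "kwargs": {"increments": [[[-1,-1,0,1,0],[1,0,0,0,0],[1,0,0,0,0],[1,0,0,0,0],[1,0,0,0,0],[1,0,0,0,0],[1,0,0,0,0],[1,0,0,0,0]]]}}

```text
time: 5.55
tcp_pos: [0.4386, 0.3666, 0.0246]
eef_rot: [0.0, 0.814, 0.581, 0.0]
contact_force: [-1.2, -0.3, 5.0]
grip_width: 0.0355
```

Call:
{"fn": "carry_out", "kwargs": {"increments": [[[1,0,0,-15,0],[1,0,0,-40,0],[1,0,0,-40,0],[1,0,0,-40,0],[1,0,0,-40,0],[1,0,0,0,0]]]}}

```text
time: 6.3
tcp_pos: [0.4393, 0.3677, 0.2029]
eef_rot: [-0.0, 0.814, 0.581, 0.003]
contact_force: [-0.2, 0.3, -2.7]
grip_width: 0.0355
```

```bash
python3 -c "
from h import *
go([.646,-.058,.20],-76)"
```

```text
t6.30 tcp [439.3 367.7 202.9] yaw_y -19.0 tilt 0.33 F [-0.2  0.3 -2.7] T [ 0.01  0.04 -0.03] w 35.5mm q7 -1.40
tool shift mm [-335.2  334.1    2.4] len 473 turn rad 0.995
```

Call:
{"fn": "carry_out", "kwargs": {"increments": [[[1,-40,40,0,0],[1,-42,42,0,0],[1,-42,42,0,0],[1,-42,42,0,0],[1,-42,42,0,0],[1,-42,42,0,0],[1,-42,42,0,0],[1,-43,42,0,0]]]}}

```text
time: 7.3
tcp_pos: [0.6448, -0.061, 0.1982]
eef_rot: [-0.001, 0.814, 0.581, -0.001]
contact_force: [0.5, 0.6, -2.3]
grip_width: 0.0352
```

Call:
{"fn": "carry_out", "kwargs": {"increments": [[[1,0,0,0,0.14],[1,0,0,0,0.142],[1,0,0,0,0.142],[1,0,0,0,0.142],[1,0,0,0,0.142],[1,0,0,0,0.142],[1,0,0,0,0.143],[1,0,0,0,0]]]}}

```text
time: 8.3
tcp_pos: [0.6442, -0.059, 0.1982]
eef_rot: [-0.0, 0.992, 0.123, -0.001]
contact_force: [-0.7, -0.9, -2.0]
grip_width: 0.0355
```

```bash
python3 -c "
from h import *
go([.646,-.058,.16],-76)
t=robot.get_image('top'); s=robot.get_image('scene')
cv2.imwrite('pics/t3.png',t);cv2.imwrite('pics/s3.png',s)
crop(t,270,120,120,120,5,'pics/c3t.png')
crop(s,290,170,120,120,5,'pics/c3s.png')"
```

```text
t8.30 tcp [644.2 -59.  198.2] yaw_y -75.8 tilt 0.12 F [-0.7 -0.9 -2. ] T [ 0.01  0.04 -0.06] w 35.5mm q7 -1.46
tool shift mm [ 2.1 -0.5 38.2] len 38 turn rad 0.003
```

View pics/c3t.png

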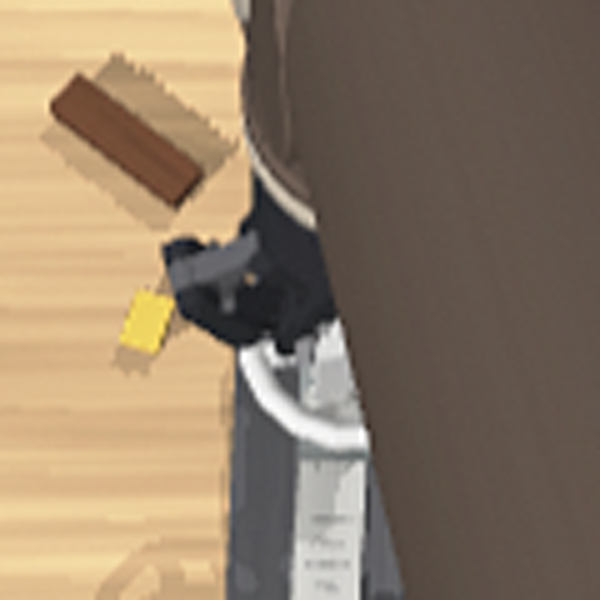

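View pics/c3s.png

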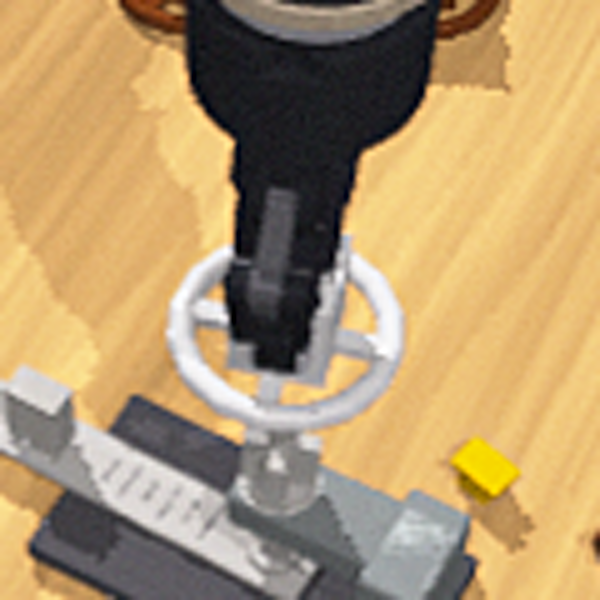

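```bash
python3 -c "
from h import *
s=cv2.imread('pics/s3.png'); sub=s[170:290,290:410]
hsv=cv2.cvtColor(sub,cv2.COLOR_BGR2HSV)
m=((hsv[...,1]<45)&(hsv[...,2]>165)).astype(np.uint8)
n,l,st_,_=cv2.connectedComponentsWithStats(m); i=1+np.argmax(st_[1:,4]); print(st_[i])
m=(l==i).astype(np.uint8)*255; cv2.imwrite('pics/m3.png',cv2.resize(m,None,fx=5,fy=5,interpolation=0))
h=cv2.convexHull(cv2.findNonZero(m)); print(len(h)); e=cv2.fitEllipse(h); print(e)
u=np.array(e[0])+[290,170]; print(u,plane('scene',u,.1786))
# predicted outline extents for a circle there
"
```

```text
[ 33  47  48  44 654]
21
((56.97758102416992, 66.65827941894531), (44.122161865234375, 46.331329345703125), 94.65113067626953)
[346.97758102 236.65827942] [ 0.64447215 -0.06215177  0.1786    ]
```

View pics/m3.png

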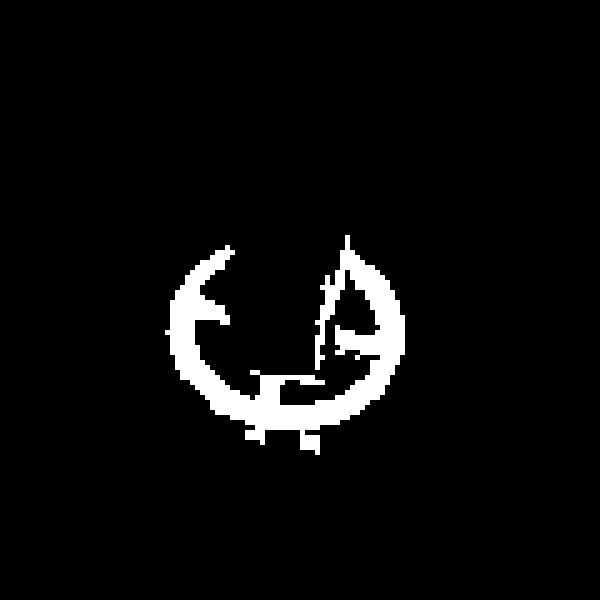

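```bash
cat > rim.py <<'E'
from h import *
def rim(img,x0,y0,w,h,zc,ymax,n='scene',ymin=0):
    sub=img[y0:y0+h,x0:x0+w]; hsv=cv2.cvtColor(sub,cv2.COLOR_BGR2HSV)
    m=((hsv[...,1]<45)&(hsv[...,2]>165)).astype(np.uint8); m[ymax-y0:]=0; m[:max(0,ymin-y0)]=0
    k,l,s,_=cv2.connectedComponentsWithStats(m); i=1+np.argmax(s[1:,4]); m=(l==i).astype(np.uint8)
    p=cv2.convexHull(cv2.findNonZero(m))[:,0]+[x0,y0]
    # rays onto plane, circle fit radius 43 known
    P=np.array([plane(n,u,zc)[:2] for u in p]); 
    from scipy.optimize import least_squares
    r=least_squares(lambda c:np.hypot(*(P-c[:2]).T)-c[2],[*P.mean(0),.043],loss='soft_l1',f_scale=.0007)
    return r.x, np.round(r.fun*1e3,1)
E
python3 -c "
from rim import *
s=cv2.imread('pics/s3.png')
print(rim(s,290,170,120,120,.1786,256,ymin=221))"
```

```text
(array([ 0.64318924, -0.06018971,  0.04240125]), array([-0.4, -0.1, -0.1, -0.1,  0.2, -0. ,  0.4,  0.7, -0. , -0.3, -0.6,
        0.1,  0.1, -0. ,  0.1,  0.2, -0.5,  0. ,  0.4,  0.6, -0.2, -0.2]))
```

Call:
{"fn": "carry_out", "kwargs": {"increments": [[[1,1.5,-0.5,20,0],[1,0,0,20,0],[1,0,0,7,0],[1,0,0,0,0]]]}}

```text
time: 8.9
tcp_pos: [0.6458, -0.0583, 0.151]
eef_rot: [-0.0, 0.992, 0.123, -0.001]
contact_force: [0.1, -0.9, -1.4]
grip_width: 0.0354
```

```bash
python3 -c "
from rim import *
go([.6455,-.058,.14])
t=robot.get_image('top'); s=robot.get_image('scene')
cv2.imwrite('pics/t4.png',t);cv2.imwrite('pics/s4.png',s)
p=robot.observe()['tcp_pos']
print(rim(s,290,170,120,120,p[2]-.0246+.005,264,ymin=228))
crop(s,305,210,80,80,8,'pics/c4s.png')"
```

```text
t8.90 tcp [645.8 -58.3 151. ] yaw_y -75.9 tilt 0.12 F [ 0.1 -0.9 -1.4] T [ 0.02 -0.01 -0.02] w 35.4mm q7 -1.48
tool shift mm [-0.2 -0.4 11. ] len 11 
(array([ 0.66162179, -0.05209256,  0.02793275]), array([-2.9,  0.9,  2.8,  0.1, -1.8, -8.8, 12.1, 12.3, -0.1, -2.2]))
```

View pics/c4s.png

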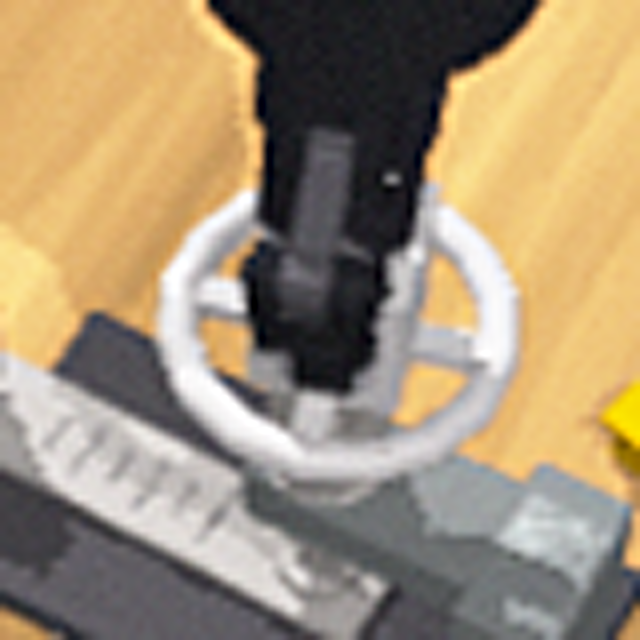

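Call:
{"fn": "carry_out", "kwargs": {"increments": [[[1,0,0,4,0],[1,0,0,4,0],[1,0,0,4,0],[1,0,0,0,0]]]}}

```text
time: 9.5
tcp_pos: [0.646, -0.0583, 0.1398]
eef_rot: [-0.0, 0.992, 0.123, -0.0]
contact_force: [-0.8, -0.1, -1.8]
grip_width: 0.0352
```

Call:
{"fn": "carry_out", "kwargs": {"increments": [[[1,0,0,3,0],[1,0,0,3,0],[1,0,0,0,0]]]}}

```text
time: 9.88
tcp_pos: [0.6461, -0.0583, 0.134]
eef_rot: [-0.0, 0.992, 0.123, -0.0]
contact_force: [0.2, 0.7, -2.8]
grip_width: 0.0353
```

Call:
{"fn": "carry_out", "kwargs": {"increments": [[[1,0,0,2,0],[1,0,0,2,0],[1,0,0,0,0]]]}}

```text
time: 10.25
tcp_pos: [0.6461, -0.0583, 0.1301]
eef_rot: [-0.0, 0.992, 0.123, -0.0]
contact_force: [-0.7, 0.8, -1.2]
grip_width: 0.0356
```

Call:
{"fn": "carry_out", "kwargs": {"increments": [[[1,0,0,2,0],[1,0,0,2,0],[1,0,0,0,0]]]}}

```text
time: 10.62
tcp_pos: [0.6461, -0.0583, 0.126]
eef_rot: [-0.0, 0.992, 0.123, -0.0]
contact_force: [-0.5, -0.6, -2.8]
grip_width: 0.0351
```

Call:
{"fn": "carry_out", "kwargs": {"increments": [[[1,0,0,4,0],[1,0,0,4,0],[1,0,0,4,0],[1,0,0,4,0],[1,0,0,2,0],[1,0,0,0,0]]]}}

```text
time: 11.38
tcp_pos: [0.6461, -0.0583, 0.1078]
eef_rot: [-0.0, 0.992, 0.123, -0.0]
contact_force: [-1.4, 0.1, -3.2]
grip_width: 0.0357
```

```bash
python3 -c "
from rim import *
st()
s=robot.get_image('scene')
cv2.imwrite('pics/s5.png',s)
crop(s,305,220,80,80,8,'pics/c5s.png')"
```

```text
t11.38 tcp [646.1 -58.3 107.8] yaw_y -75.9 tilt 0.04 F [-1.4  0.1 -3.2] T [ 0.02  0.39 -0.01] w 35.7mm q7 -1.50
```

View pics/c5s.png

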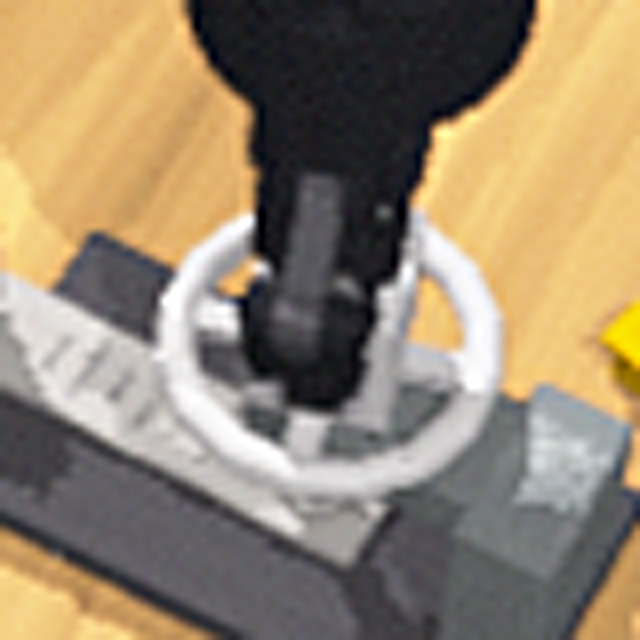

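Call:
{"fn": "carry_out", "kwargs": {"increments": [[[1,0,0,1,0],[1,0,0,1,0],[1,0,0,0.5,0],[1,0,0,0,0]]]}}

```text
time: 11.92
tcp_pos: [0.6463, -0.0583, 0.1059]
eef_rot: [0.0, 0.992, 0.123, -0.0]
contact_force: [-3.9, 0.5, 0.3]
grip_width: 0.0352
```

```bash
python3 -c "
from rim import *
st()"
```

```text
t11.93 tcp [646.3 -58.3 105.9] yaw_y -75.9 tilt 0.00 F [-3.9  0.5  0.3] T [0.08 0.79 0.11] w 35.2mm q7 -1.50
```

Call:
{"fn": "carry_out", "kwargs": {"increments": [[[1,-0.7,0,0,0],[1,0,0,1,0],[1,0,0,0,0]]]}}

```text
time: 12.3
tcp_pos: [0.6462, -0.0583, 0.1055]
eef_rot: [0.0, 0.992, 0.123, 0.001]
contact_force: [-3.7, 0.7, 4.7]
grip_width: 0.0354
```

```bash
python3 -c "
from rim import *
st()"
```

```text
t12.30 tcp [646.2 -58.3 105.5] yaw_y -75.9 tilt 0.07 F [-3.7  0.7  4.7] T [0.16 0.72 0.01] w 35.4mm q7 -1.50
```

Call:
{"fn": "carry_out", "kwargs": {"increments": [[[1,0,0,0,-0.05],[1,0,0,0,-0.05],[1,0,0,0,-0.05],[1,0,0,0,0]]]}}

```text
time: 12.8
tcp_pos: [0.6464, -0.0583, 0.1056]
eef_rot: [0.0, 0.981, 0.196, 0.001]
contact_force: [-2.8, 0.9, 5.1]
grip_width: 0.0355
```

```bash
python3 -c "
from rim import *
st()"
```

```text
t12.80 tcp [646.4 -58.3 105.6] yaw_y -67.4 tilt 0.11 F [-2.8  0.9  5.1] T [0.19 0.5  0.01] w 35.5mm q7 -1.37
```

Call:
{"fn": "carry_out", "kwargs": {"increments": [[[1,0,0,0,-0.05],[1,0,0,-0.2,-0.05],[1,0,0,0,0]]]}}

```text
time: 13.18
tcp_pos: [0.6464, -0.0582, 0.106]
eef_rot: [0.0, 0.97, 0.245, 0.001]
contact_force: [-3.1, 2.0, 6.4]
grip_width: 0.0351
```

```bash
python3 -c "
from rim import *
st()"
```

```text
t13.18 tcp [646.4 -58.2 106. ] yaw_y -61.6 tilt 0.11 F [-3.1  2.   6.4] T [ 0.24  0.66 -0.06] w 35.1mm q7 -1.29
```

Call:
{"fn": "carry_out", "kwargs": {"increments": [[[1,0,0,-0.5,-0.1],[1,0,0,-0.5,-0.1],[1,0,0,-0.5,-0.1],[1,0,0,-0.5,-0.1],[1,0,0,0,0]]]}}

```text
time: 13.8
tcp_pos: [0.6463, -0.0579, 0.108]
eef_rot: [-0.0, 0.901, 0.433, 0.001]
contact_force: [-4.1, 1.5, 8.0]
grip_width: 0.0354
```

```bash
python3 -c "
from rim import *
st()"
```

```text
t13.80 tcp [646.3 -57.9 108. ] yaw_y -38.7 tilt 0.10 F [-4.1  1.5  8. ] T [0.36 0.86 0.01] w 35.4mm q7 -0.94
```

Call:
{"fn": "carry_out", "kwargs": {"increments": [[[1,0,0,-0.6,-0.1],[1,0,0,-0.6,-0.1],[1,0,0,-0.5,-0.1],[1,0,0,-0.5,-0.1],[1,0,0,-0.5,-0.1],[1,0,0,-0.5,-0.1],[1,0,0,0,0]]]}}

```text
time: 14.68
tcp_pos: [0.6459, -0.0575, 0.111]
eef_rot: [-0.0, 0.733, 0.68, 0.001]
contact_force: [-4.5, 2.4, 7.6]
grip_width: 0.0354
```

```bash
python3 -c "
from rim import *
st()
s=robot.get_image('scene')
cv2.imwrite('pics/s6.png',s)
crop(s,305,220,80,80,8,'pics/c6s.png')"
```

```text
t14.68 tcp [645.9 -57.5 111. ] yaw_y -4.3 tilt 0.08 F [-4.5  2.4  7.6] T [0.53 1.06 0.02] w 35.4mm q7 -0.42
```

View pics/c6s.png

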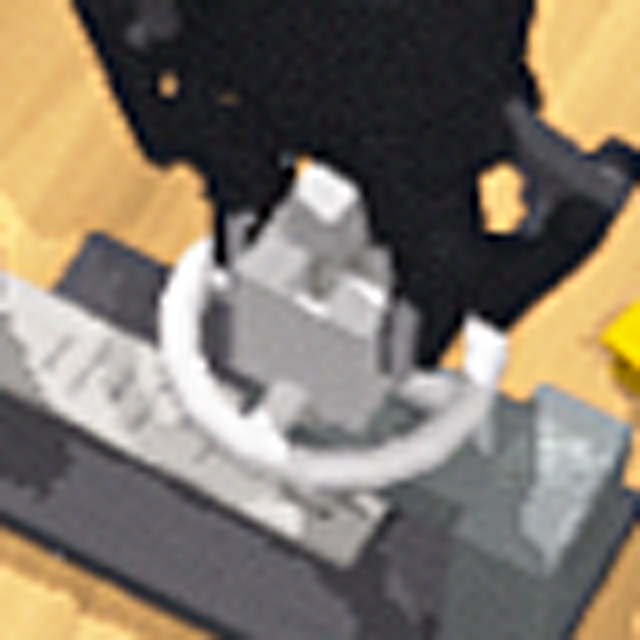

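Call:
{"fn": "carry_out", "kwargs": {"increments": [[[1,0,0,-0.5,-0.1],[1,0,0,-0.5,-0.1],[1,0,0,-0.5,-0.1],[1,0,0,-0.5,-0.1],[1,0,0,-0.5,-0.1],[1,0,0,-0.5,-0.1],[1,0,0,-0.5,-0.1],[1,0,0,0,0]]]}}

```text
time: 15.72
tcp_pos: [0.6454, -0.0574, 0.1145]
eef_rot: [-0.0, 0.455, 0.89, 0.0]
contact_force: [-5.7, 2.3, 8.4]
grip_width: 0.0354
```

```bash
python3 -c "
from rim import *
st()"
```

```text
t15.72 tcp [645.4 -57.4 114.5] yaw_y 35.8 tilt 0.07 F [-5.7  2.3  8.4] T [0.48 1.39 0.02] w 35.4mm q7 0.20
```

Call:
{"fn": "carry_out", "kwargs": {"increments": [[[1,0,0,-0.5,-0.1],[1,0,0,-0.5,-0.1],[1,0,0,-0.2,-0.04],[1,0,0,0,0]]]}}

```text
time: 16.23
tcp_pos: [0.6453, -0.0574, 0.1157]
eef_rot: [-0.0, 0.346, 0.938, 0.0]
contact_force: [-7.2, 1.7, 9.0]
grip_width: 0.0354
```

Call:
{"fn": "carry_out", "kwargs": {"increments": [[[-1,0,0,0,0],[-1,0,0,0,0],[-1,0,0,0,0],[-1,0,0,0,0],[-1,0,0,0,0]]]}}

```text
time: 16.85
tcp_pos: [0.6457, -0.0585, 0.1148]
eef_rot: [0.0, 0.346, 0.938, 0.0]
contact_force: [-1.2, 0.5, -0.4]
grip_width: 0.0856
```

```bash
python3 -c "
from rim import *
st()"
```

```text
t16.85 tcp [645.7 -58.5 114.8] yaw_y 49.6 tilt 0.00 F [-1.2  0.5 -0.4] T [ 0.03  0.01 -0.  ] w 85.6mm q7 0.41
```

Call:
{"fn": "carry_out", "kwargs": {"increments": [[[-1,0,0,-30,0],[-1,0,0,-40,0],[-1,0,0,-40,0],[-1,0,0,-20,0],[-1,0,0,0,0]]]}}

```text
time: 17.48
tcp_pos: [0.6462, -0.0584, 0.2458]
eef_rot: [0.001, 0.346, 0.938, 0.0]
contact_force: [-0.7, 0.5, -0.8]
grip_width: 0.0851
```

```bash
python3 -c "
from h import *
np.set_printoptions(precision=4,suppress=True)
f=lambda p,o,s:((p[0]+.5)/s-.5+o[0],(p[1]+.5)/s-.5+o[1])
P={}
for k,p in dict(tl=(105,222),tr=(190,222),br=(186,370),bl=(97,365)).items(): P[k]=plane('top',f(p,(322,235),12),.052); print(k,P[k])
print('post top cam',np.mean(list(P.values()),0))
Q=[plane('scene',f(p,(278,238),14),.052) for p in ((235,70),(372,148),(318,210),(182,143))]
print('scene',Q,np.mean(Q,0))
# strip edges z=.016, top cam
for a,b in (((47,515),(76,0)),((213,522),(243,60))):
  A,B=[plane('top',f(p,(322,235),12),.016) for p in (a,b)]; d=B-A; print('edge',A,B,np.degrees(np.arctan2(d[1],d[0])))
A,B=[plane('scene',f(p,(278,238),14),.016) for p in ((155,108),(50,245))];print('end scene',A,B,(A+B)/2,np.degrees(np.arctan2(*(A-B)[[1,0]])))
p,M,y=st()
t=robot.get_image('top'); s=robot.get_image('scene'); cv2.imwrite('pics/t7.png',t);cv2.imwrite('pics/s7.png',s)
crop(s,305,210,80,80,8,'pics/c7s.png')"
```

```text
tl [ 0.5446 -0.0414  0.052 ]
tr [ 0.5444 -0.0562  0.052 ]
br [ 0.5185 -0.0549  0.052 ]
bl [ 0.5196 -0.0395  0.052 ]
post top cam [ 0.5318 -0.048   0.052 ]
scene [array([ 0.518 , -0.0423,  0.052 ]), array([ 0.5433, -0.0454,  0.052 ]), array([ 0.5414, -0.0589,  0.052 ]), array([ 0.5174, -0.0575,  0.052 ])] [ 0.53  -0.051  0.052]
edge [ 0.4982 -0.031   0.016 ] [ 0.5922 -0.038   0.016 ] -4.2621641190921045
edge [ 0.4965 -0.0606  0.016 ] [ 0.5806 -0.0681  0.016 ] -5.095226109499586
end scene [ 0.4964 -0.0335  0.016 ] [ 0.4945 -0.0634  0.016 ] [ 0.4954 -0.0484  0.016 ] 86.27986145418636
t17.48 tcp [646.2 -58.4 245.8] yaw_y 49.5 tilt 0.12 F [-0.7  0.5 -0.8] T [ 0.   -0.01 -0.04] w 85.1mm q7 0.49
```

View pics/c7s.png

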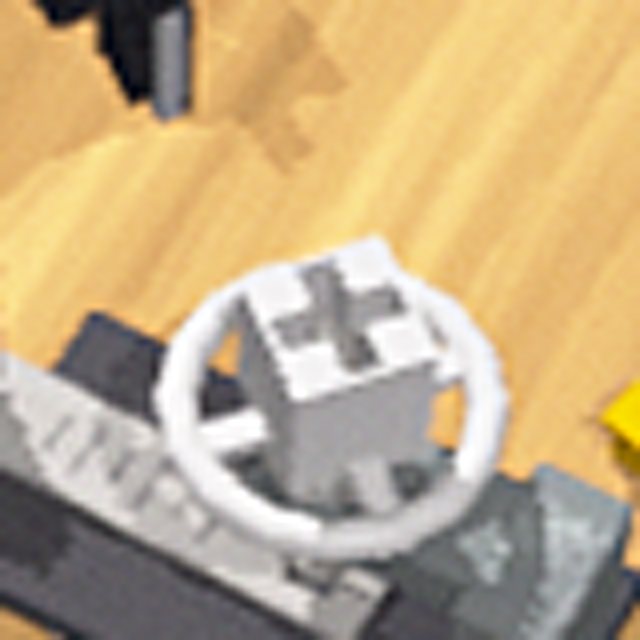

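```bash
python3 -c "
from rim import *
for z in (.125,.130,.135,.14,.161): print(z,proj('scene',[.6444,-.0595,z])[0],proj('top',[.6483,-.0579,z])[0])
print(rim(robot.get_image('scene'),300,230,90,70,.096,286,ymin=245))
t=cv2.imread('pics/t7.png'); crop(t,290,130,100,160,4,'pics/c7t.png')
go([.531,-.0495,.15],85.3)"
```

```text
0.125 [346.33038668 252.07408758] [338.49521833 194.50214946]
0.13 [346.44052983 250.60863043] [338.60421314 193.72509506]
0.135 [346.55174307 249.12842581] [338.71441656 192.93941736]
0.14 [346.66404158 247.63325611] [338.82584878 192.14497219]
0.161 [347.14790093 241.18504189] [339.30775682 188.70917509]
(array([ 0.62898342, -0.06513483,  0.05657814]), array([  1.8,   1.5,  -0.4,  -1.6,  -3.8,   0.8,  -0. ,  -6.9,  -1.3,
         0.3,   8.3,   7.8, -22. ,  -4.3,  -0.8,   0.1,   2. ,   1.7]))
t17.62 tcp [644.9 -58.8 243. ] yaw_y 49.6 tilt 0.14 F [-0.9  0.5 -0.5] T [ 0.01 -0.04 -0.02] w 85.2mm q7 0.49
tool shift mm [ 92.6 -66.6  93.2] len 147 turn rad -0.624
```

View pics/c7t.png

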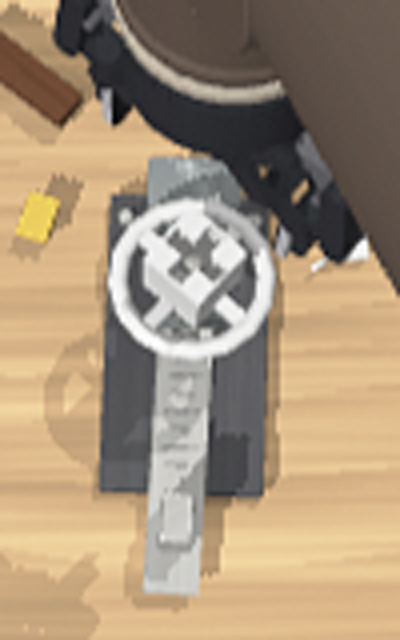

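```bash
python3 -c "
from h import *
np.set_printoptions(precision=4,suppress=True)
f=lambda p,o,s:((p[0]+.5)/s-.5+o[0],(p[1]+.5)/s-.5+o[1])
c=[plane('top',f(p,(405,240),4.5),.014) for p in ((42,88),(328,45),(427,500),(130,547))]
print(c,np.mean(c,0))
for i in range(4):
  d=c[i]-c[i-1]; print(np.linalg.norm(d),np.degrees(np.arctan2(d[1],d[0])))
s=cv2.imread('pics/scene0.png'); m=(s.max(2)<45).astype(np.uint8); m[:280]=0;m[400:]=0;m[:,:120]=0;m[:,270:]=0
k=cv2.boxPoints(cv2.minAreaRect(cv2.findNonZero(m)));a=cv2.approxPolyDP(cv2.convexHull(cv2.findNonZero(m)),6,True)[:,0];print(a)
d=[plane('scene',u.astype(float),.014) for u in a];print(d)
"
```

```text
[array([ 0.5352, -0.2231,  0.014 ]), array([ 0.5541, -0.3627,  0.014 ]), array([ 0.3393, -0.3907,  0.014 ]), array([ 0.3207, -0.2516,  0.014 ])] [ 0.4373 -0.307   0.014 ]
0.21643414019583085 7.571296332709416
0.14085364787555663 -82.31259470676783
0.21658842665982522 -172.55742561693074
0.14036682855971902 97.62505344149118
[[257 326]
 [228 393]
 [126 353]
 [162 294]]
[array([ 0.5344, -0.2285,  0.014 ]), array([ 0.5562, -0.3646,  0.014 ]), array([ 0.3384, -0.3928,  0.014 ]), array([ 0.3201, -0.2583,  0.014 ])]
```

Call:
{"fn": "carry_out", "kwargs": {"increments": [[[-1,0,0,0,-0.157],[-1,0,0,0,-0.157],[-1,0,0,0,-0.157],[-1,0,0,0,-0.156],[-1,0,0,0,0]]]}}

```text
time: 18.25
tcp_pos: [0.6451, -0.0586, 0.243]
eef_rot: [-0.001, 0.04, 0.999, 0.0]
contact_force: [0.5, 0.3, -0.6]
grip_width: 0.0856
```

```bash
python3 -c "
from h import *
go([.5307,-.049,.13],85.5)"
```

```text
t18.25 tcp [645.1 -58.6 243. ] yaw_y 85.4 tilt 0.15 F [ 0.5  0.3 -0.6] T [ 0.04  0.03 -0.01] w 85.6mm q7 1.05
tool shift mm [114.5   0.4 113.3] len 161 turn rad -0.001
```

Call:
{"fn": "carry_out", "kwargs": {"increments": [[[-1,40,0,0,0],[-1,40,0,0,0],[-1,34.5,0,33,0],[-1,0,0,40,0],[-1,0,0,40,0],[-1,0,0,0,0]]]}}

```text
time: 19.0
tcp_pos: [0.5293, -0.0497, 0.1293]
eef_rot: [-0.003, 0.041, 0.999, 0.0]
contact_force: [-0.2, -0.4, 0.2]
grip_width: 0.085
```

```bash
python3 -c "
from h import *
go([.5307,-.049,.031],85.5)
s=robot.get_image('scene');t=robot.get_image('top')
cv2.imwrite('pics/s8.png',s)
crop(s,250,200,100,75,8,'pics/c8s.png')"
```

```text
t19.00 tcp [529.3 -49.7 129.3] yaw_y 85.3 tilt 0.33 F [-0.2 -0.4  0.2] T [-0.03  0.02 -0.04] w 85.0mm q7 0.93
tool shift mm [-1.9  0.8 98.3] len 98 turn rad -0.003
```

View pics/c8s.png

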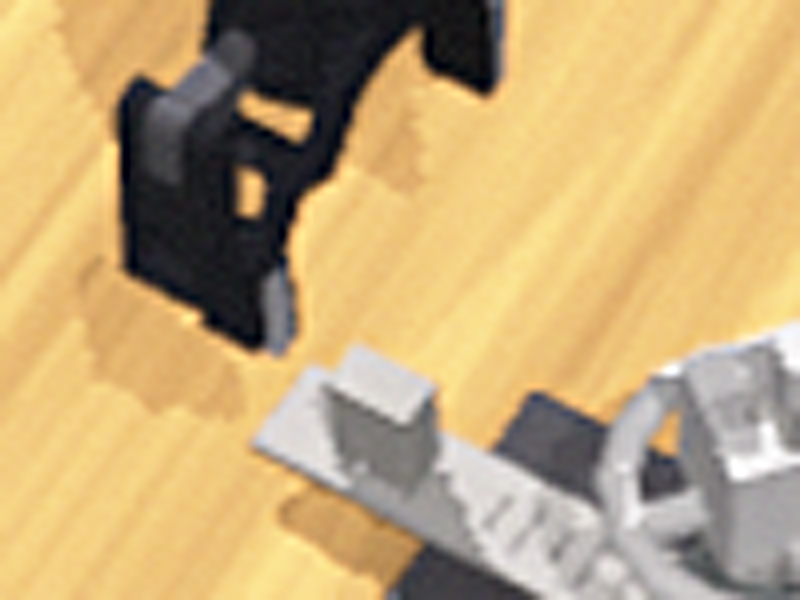

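Call:
{"fn": "carry_out", "kwargs": {"increments": [[[-1,-1,0,30,0],[-1,0,0,30,0],[-1,0,0,25,0],[-1,0,0,10,0],[-1,0,0,2,0],[-1,0,0,0,0]]]}}

```text
time: 19.85
tcp_pos: [0.5333, -0.0494, 0.036]
eef_rot: [0.001, 0.04, 0.999, -0.0]
contact_force: [0.2, 0.4, 0.3]
grip_width: 0.0855
```

```bash
python3 -c "
from h import *
go([.5307,-.049,.031],85.5)
s=robot.get_image('scene')
cv2.imwrite('pics/s9.png',s)
crop(s,250,210,100,75,8,'pics/c9s.png')"
```

```text
t19.85 tcp [533.3 -49.4  36. ] yaw_y 85.5 tilt 0.09 F [0.2 0.4 0.3] T [ 0.03 -0.03  0.02] w 85.5mm q7 0.81
tool shift mm [2.7 0.2 5. ] len 6 turn rad -0.001
```

View pics/c9s.png

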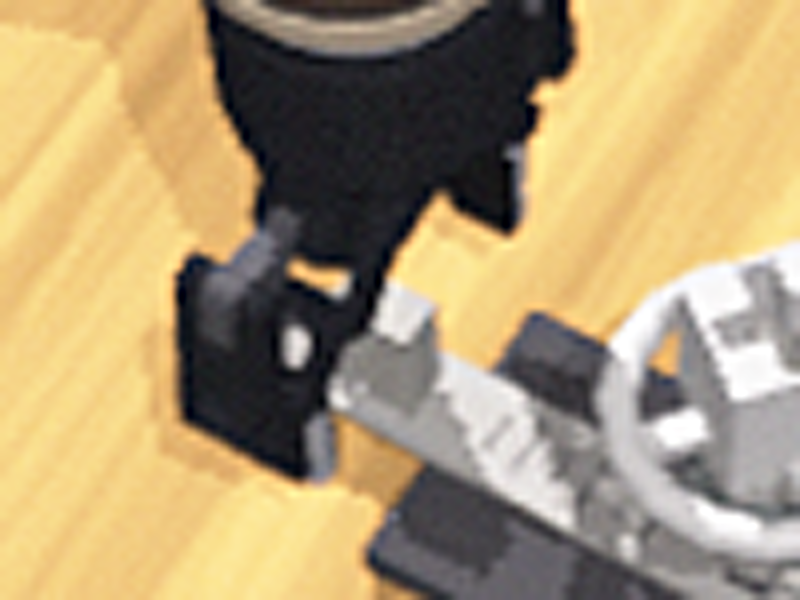

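Call:
{"fn": "carry_out", "kwargs": {"increments": [[[-1,1,0,5,0],[1,0,0,0,0],[1,0,0,0,0],[1,0,0,0,0],[1,0,0,0,0],[1,0,0,0,0],[1,0,0,0,0],[1,0,0,0,0]]]}}

```text
time: 20.9
tcp_pos: [0.5316, -0.0494, 0.03]
eef_rot: [0.0, 0.039, 0.999, -0.0]
contact_force: [-0.6, -0.5, 3.3]
grip_width: 0.0154
```

```bash
python3 -c "
from h import *
st()"
```

```text
t20.90 tcp [531.6 -49.4  30. ] yaw_y 85.5 tilt 0.01 F [-0.6 -0.5  3.3] T [0.05 0.12 0.01] w 15.4mm q7 0.81
```

Call:
{"fn": "carry_out", "kwargs": {"increments": [[[1,0,0,-1,0],[1,8,0,0,0],[1,8,0,0,0],[1,8,0,0,0],[1,0,0,0,0]]]}}

```text
time: 21.52
tcp_pos: [0.5067, -0.0477, 0.0309]
eef_rot: [-0.0, 0.039, 0.999, -0.0]
contact_force: [0.4, -0.1, -2.0]
grip_width: 0.015
```

```bash
python3 -c "
from h import *
st()
s=robot.get_image('scene')
cv2.imwrite('pics/s10.png',s)
crop(s,250,200,160,120,5,'pics/c10s.png')"
```

```text
t21.52 tcp [506.7 -47.7  30.9] yaw_y 85.5 tilt 0.04 F [ 0.4 -0.1 -2. ] T [-0.09 -0.   -0.01] w 15.0mm q7 0.79
```

View pics/c10s.png

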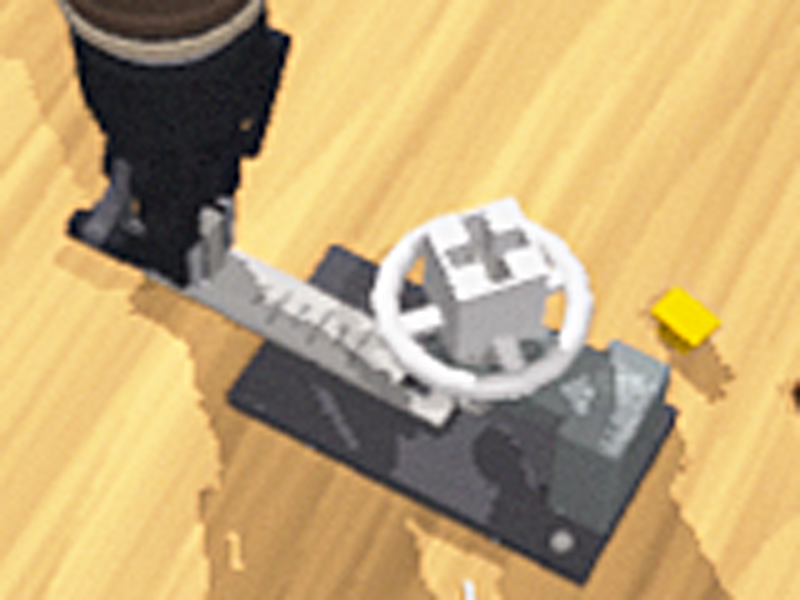

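Call:
{"fn": "carry_out", "kwargs": {"increments": [[[1,15,0,0,0],[1,20,0,0,0],[1,20,0,0,0],[1,15,0,0,0],[1,0,0,-30,0],[1,0,0,-40,0],[1,0,0,-30,0],[1,0,0,0,0]]]}}

```text
time: 22.58
tcp_pos: [0.4387, -0.0422, 0.1324]
eef_rot: [0.002, 0.04, 0.999, -0.001]
contact_force: [0.6, 0.1, -1.9]
grip_width: 0.0153
```

```bash
python3 -c "
from h import *
go([.3884,-.3154,.12],97.5)"
```

```text
t22.57 tcp [438.7 -42.2 132.4] yaw_y 85.4 tilt 0.22 F [ 0.6  0.1 -1.9] T [ 0.02  0.06 -0.01] w 15.3mm q7 0.92
tool shift mm [  28.5 -276.3   12.6] len 278 turn rad -0.210
```

Call:
{"fn": "carry_out", "kwargs": {"increments": [[[1,3.5,-34.5,0,0],[1,3.5,-34.5,0,0],[1,3.5,-34.5,0,0],[1,3.5,-34.5,0,0],[1,3.5,-34.5,0,0],[1,3.5,-34.5,0,0],[1,3.5,-34.5,0,0],[1,3.5,-34.5,0,0]]]}}

```text
time: 23.58
tcp_pos: [0.387, -0.3158, 0.1295]
eef_rot: [-0.001, 0.039, 0.999, 0.0]
contact_force: [0.5, 1.1, -1.6]
grip_width: 0.0149
```

Call:
{"fn": "carry_out", "kwargs": {"increments": [[[1,0,0,10,-0.105],[1,0,0,20,-0.105],[1,0,0,20,0],[1,0,0,0,0]]]}}

```text
time: 24.08
tcp_pos: [0.387, -0.314, 0.0789]
eef_rot: [-0.001, -0.065, 0.998, 0.001]
contact_force: [0.1, 0.6, -1.4]
grip_width: 0.0154
```

```bash
python3 -c "
from h import *
go([.3884,-.3154,.024],97.5)
s=robot.get_image('scene');t=robot.get_image('top')
cv2.imwrite('pics/s11.png',s)
crop(s,90,240,200,150,4,'pics/c11s.png');crop(t,400,220,130,150,4,'pics/c11t.png')"
```

```text
t24.07 tcp [ 387.  -314.    78.9] yaw_y 97.4 tilt 0.21 F [ 0.1  0.6 -1.4] T [ 0.01  0.04 -0.01] w 15.4mm q7 1.60
tool shift mm [-1.4 -1.7 54.9] len 55 turn rad -0.001
```

View pics/c11s.png

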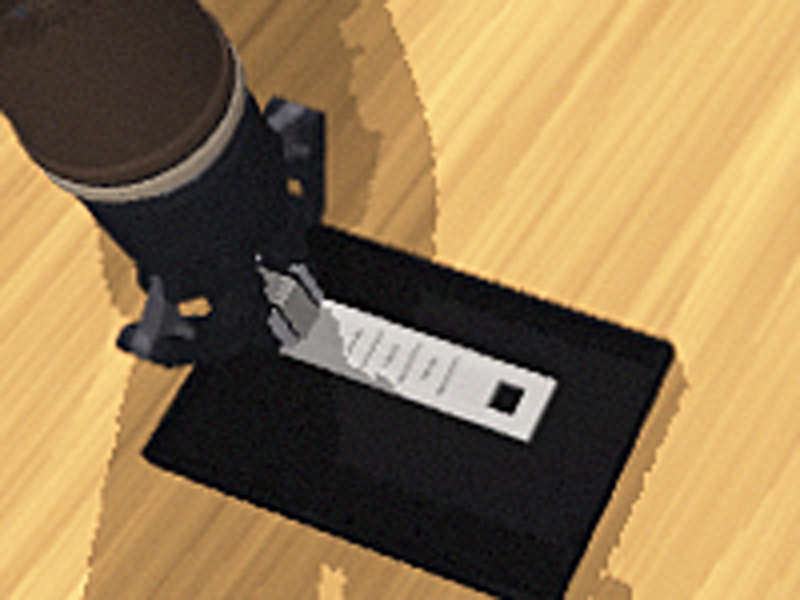

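View pics/c11t.png

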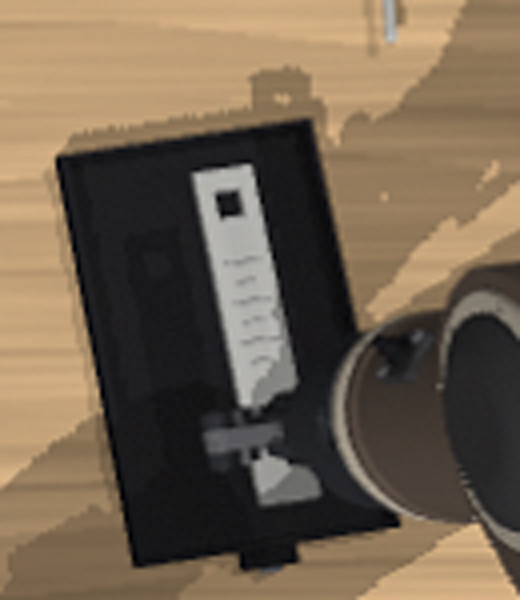

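Call:
{"fn": "carry_out", "kwargs": {"increments": [[[1,-1,-1,20,0],[1,0,0,20,0],[1,0,0,10,0],[1,0,0,4,0],[1,0,0,2,0],[1,0,0,0,0]]]}}

```text
time: 24.92
tcp_pos: [0.3895, -0.3159, 0.0251]
eef_rot: [0.0, -0.066, 0.998, -0.0]
contact_force: [-0.2, 0.8, -2.2]
grip_width: 0.0147
```

```bash
python3 -c "
from h import *
go([.3884,-.3154,.022],97.5)"
```

```text
t24.93 tcp [ 389.5 -315.9   25.1] yaw_y 97.5 tilt 0.02 F [-0.2  0.8 -2.2] T [-0.05  0.05 -0.01] w 14.7mm q7 1.52
tool shift mm [1.  0.7 3.1] len 3 turn rad 0.000
```

Call:
{"fn": "carry_out", "kwargs": {"increments": [[[1,0,0,1,0],[1,0,0,1,0],[1,0,0,1,0],[1,0,0,0.5,0],[1,0,0,0,0]]]}}

```text
time: 25.55
tcp_pos: [0.3893, -0.3159, 0.0221]
eef_rot: [-0.0, -0.066, 0.998, -0.0]
contact_force: [-2.9, 1.7, 7.3]
grip_width: 0.0149
```

Down on the floor (contact at the expected height). Release part way, then rise.

Call:
{"fn": "carry_out", "kwargs": {"increments": [[[0.2,0,0,0,0],[0.2,0,0,0,0],[0.2,0,0,0,0],[0.2,0,0,0,0],[0.2,0,0,-20,0],[0.2,0,0,-40,0],[0.2,0,0,-50,0],[0.2,0,0,-50,0]]]}}

```text
time: 26.55
tcp_pos: [0.3891, -0.3156, 0.1828]
eef_rot: [-0.0, -0.066, 0.998, 0.0]
contact_force: [-1.1, -1.3, -0.1]
grip_width: 0.0341
```

```bash
python3 -c "
from h import *
st()"
```

```text
t26.55 tcp [ 389.1 -315.6  182.8] yaw_y 97.5 tilt 0.03 F [-1.1 -1.3 -0.1] T [-0.02  0.01  0.06] w 34.1mm q7 1.74
```

Call:
{"fn": "carry_out", "kwargs": {"increments": [[[0.2,0,-45,-20,0],[0.2,0,-45,-20,0],[0.2,0,-45,0,0],[0.2,0,-45,0,0],[0.2,0,-40,0,0],[0.2,0,0,0,0],[0.2,0,0,0,0]]]}}

```text
time: 27.42
tcp_pos: [0.4184, -0.5329, 0.2211]
eef_rot: [0.0, -0.066, 0.998, 0.001]
contact_force: [-1.1, 0.2, -0.0]
grip_width: 0.0343
```

```bash
python3 -c "
from h import *
st()
cv2.imwrite('pics/s12.png',robot.get_image('scene'));cv2.imwrite('pics/t12.png',robot.get_image('top'))"
```

```text
t27.43 tcp [ 418.4 -532.9  221.1] yaw_y 97.6 tilt 0.07 F [-1.1  0.2 -0. ] T [-0.02 -0.05  0.01] w 34.3mm q7 2.04
```

View pics/s12.png

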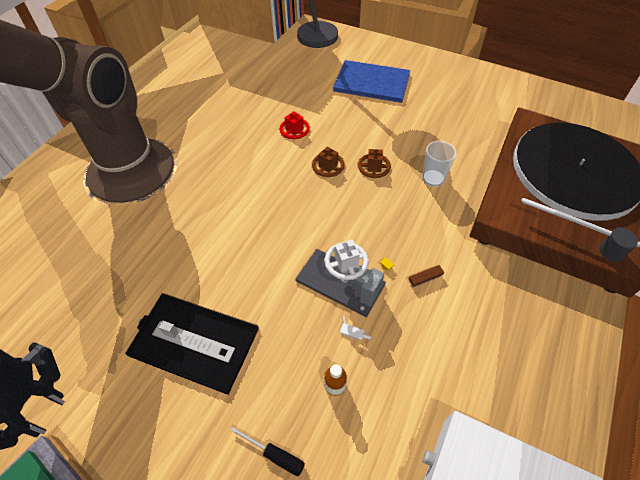

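View pics/t12.png

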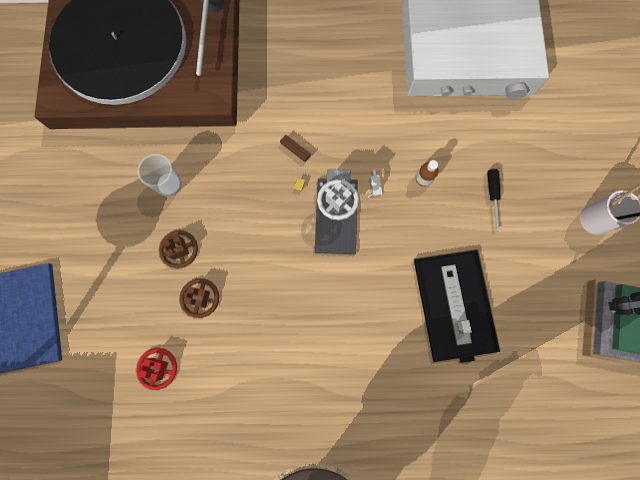

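```bash
python3 -c "
from h import *
a=cv2.imread('pics/scene0.png');b=cv2.imread('pics/s12.png')
crop(b,305,210,80,80,8,'pics/c12.png')
for n,(x,y,w,h) in dict(tumbler=(418,135,42,55),bottle=(320,360,30,40),cart=(376,255,20,18),head=(345,325,28,20),brush=(405,262,42,28),driver=(228,422,80,55)).items():
  print(n,cv2.phaseCorrelate(a[y:y+h,x:x+w].mean(2),b[y:y+h,x:x+w].mean(2)))
"
```

```text
tumbler ((0.4681516232442213, -0.06343875697366386), 0.9983886689735438)
bottle ((0.06156199274207452, -0.03903165236427597), 0.993764012993693)
cart ((-0.046616087412610696, 0.07768198797870518), 0.9428853824889653)
head ((-0.32748431818201595, 0.21351090943226225), 0.8258970489172317)
brush ((0.4235250237332906, -0.009721099542561618), 0.9977973070766922)
driver ((-0.03559117296948955, -0.019813855951689163), 0.9676886390142156)
```

View pics/c12.png

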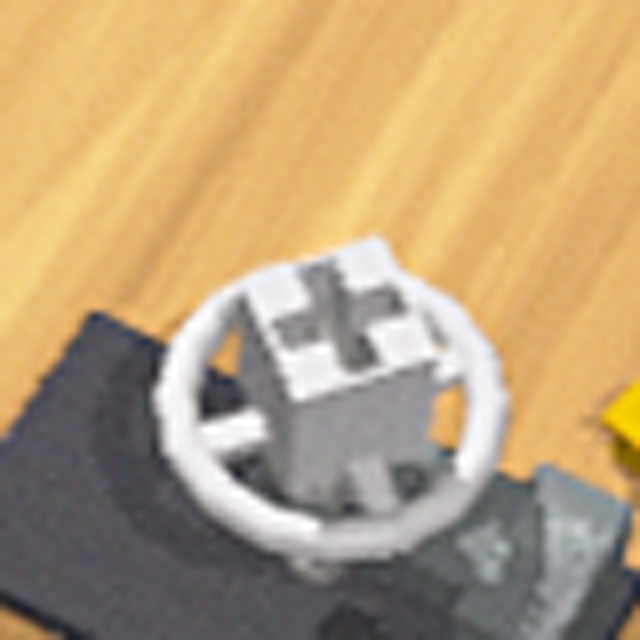

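```bash
python3 -c "
from bench import robot
print(robot.finish_job())"
```

```text
the job is handed in; nothing more can be done
None
```

I fitted the silver handwheel on the press stub, wound it counterclockwise until the stem was up, drew the gauge out and laid it in the charcoal tray. I handed the job in at about 27.5 s of the 72 s allowed, with the gripper clear of everything. No verdict is reported.

- **Wheel and stem:** The wheel met the shoulder at the height expected for fully home. After winding, its boss top measures about 135 mm above the desk in the scene camera. That is what fully home plus a 10 mm rise should give. The hand itself rose 10.2 mm, and the gauge then slid out without any resistance.
- **Gauge:** It touched down at the tray-floor height, and both final pictures show it lying flat and lengthwise inside the walls.
- **Other things:** The six listed bystanders shifted by half a pixel or less between the first and last scene pictures, within noise and shadow changes. The headshell gave the weakest image match, at 0.33 px. I checked the look-alike wheels by eye only, and they appear unmoved.
- **Disagreements:** The two cameras differed by about 4 mm on positions, so I used values between them and checked them by touch. An automatic fit of the wheel rim failed on two later pictures, so I judged those from pixel positions instead. While the wheel was on the stub, a sideways force of about 4–7 N remained. It went away when I released the wheel.

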